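# Feed the coin box home along the payment station's rail

## Robot

A 7-joint arm with a two-finger parallel gripper is mounted at the origin on the work surface. World frame = base frame: x ahead of the robot, y to its left, z up, the work surface at z = 0. Lengths are in mm, angles in rad, forces in N, time in s.
With the tool pointing down it reaches from about 400 to 875 mm from the base axis. Payload 6.5 kg.
Tool frame: the origin (TCP) lies on the centre line of the jaws, within the pads' length; the fingertips stand 22 mm ahead of it and the grasp point (between the pads) lies 3 mm ahead of it (env.tips_ahead is the distance from the TCP to the fingertips, in mm); z points along the fingers, y is the line along which they close (so a half turn about z gives the same grasp; the last joint's range is limited). The gripper opens to 88 mm and grips with 3 to 60 N. Pads are 18 mm wide; open, the fingers measure 123 mm over their backs; the gripper's body (75 mm by 187 mm) begins 45 mm behind the grasp point.
Start: joints at [-1.18, 0.536, -0.004, 1.538, 0.003, 1.067, -0.071], TCP at [286.695, 583.349, 260.716] pointing down, gripper open.
Joint ranges: [-2.7, 2.7], [-0.37, 2.16], [-1.27, 1.26], [0.24, 2.4], [-1.31, 4.45], [0.19, 1.91], [-2.76, 2.76]. Speed limits (rad/s): [2.39, 2.39, 3.14, 3.14, 3.14, 3.14, 3.14].

## Interface

Orientations are given as a unit quaternion [x, y, z, w].
In Python, from plant import readout, vision, env gives the robot as it stands. The module is installed in compiled form; this text tells all that it offers.
- The arm moves only by the tool carry_out, never from a script. Its argument "deltas" is a list of rows, each a list of 3 entries, a list of its own where there are three numbers: the shift along the tool's x, y, z in shares of 600 mm (1.0 is 600 mm), then the turn, a rotation vector about the tool's x, y, z in shares of 120 degrees (1.0 is 120 degrees), then the finger opening in mm, from 0 to 88.1. A call has 1 to 12 rows; each row is the pose to reach, as a shift and turn from the pose commanded when the call began, along the tool's axes at that moment; what a row does not reach only later rows make up. A row lasts 1/10 s, in which the tool goes at most 50 mm and 8.59 degrees, less where a joint would pass 70% of its speed; a pose out of reach is approached as far as the arm can. No shift or turn number may pass 1 either way. A call with a gripper value outside its range is refused whole. The fingers move at their own pace and stop on an object; "squeeze" is the grip in N (left out, the last holds). Time passes only in rows, so rows that repeat a pose let the fingers close. It gives the time, the measured TCP pose, the force, the opening and the grip force at its end, in the units of the state.
- readout.get_state(): the state, without advancing time (a new reading comes with each control period).
- vision.camera(name): name is "side" or "top" or "wrist"; returns (picture, depth): 384x512x3 uint8, blue, green, red; 384x512 float32, mm along the optical axis (not along the pixel's ray), 0 where there is no reading.
- vision.camera_info(name): a dict with "K" (3x3 intrinsics, pixels), "R" (3x3) and "t" (3): a world point X has camera coordinates R X + t. Camera axes: x right, y down, z forward; pixel columns grow to the right and rows downward; lengths in mm; the calibration is good to about 2 mm. The wrist camera is an equidistant fisheye: a pixel r from the principal point sees the ray r / f radians off the axis. A picture is of the moment at which its call begins: read the wrist's pose just before it. camera_info takes no time and is no camera call; for the wrist camera it gives the pose at the moment of the call.
- env.hand_in(): hands the job in; it is judged then, once.
The state is a dict: "t": time; "qpos": joint angles; "dq": joint speeds; "joint_efforts": joint torques, N m; "eef_pos": TCP position; "ee_rot": TCP orientation; "contact_force": force on the tool from outside, world axes, zero at the start; "moment": the same for the moment, N m; "width": finger opening in mm; "finger_force": force on a finger pad.
Only numpy, scipy, OpenCV 4.12 (cv2) and the standard library are available. Lean on these libraries where they do the work, as an engineer would, in place of code of your own. Each camera call takes 0.05 s, during which the arm holds its last target. There are 200 camera calls.

## Task

Take the wooden push stick from its tray and, touching the coin box only with the stick, first bring the box square against the station's steel guide rail, then feed it along the rail, keeping it pressed against the rail, into the hooded bay until it is fully home against the end stop. Then put the stick back upright in its tray and let go; leave the other things on the table where they are.

Things in the scene. Friction and masses are not known exactly. Their poses are not given: they have to be found in the camera images.
- station: Payment station, fixed: aluminium base plate, 4 mm thick, 156 mm (x -86 to +70) by 530 mm (y -310 to +220), carrying a steel guide rail, a white hooded bay and a white console 120 mm tall. Origin: on the table, under the plate. The coin box slides on the plate's top (z = 4 mm) in this frame's -y direction, on the rail's -x side. Bay and end stop: see points.
- rail_end (a point): Open end of the rail's guiding face, at plate level (station x = +50, y = +155 mm). The face is upright, looks to the station's -x and runs straight along -y for 350 mm to the end stop, inside the bay too. The rail is 14 mm thick and 30 mm high.
- bay_mouth (a point): Foot of the rail's face at the bay's open mouth (station x = +50, y = -60 mm). The bay runs 135 mm along -y from here to the end stop, an upright wall at station y = -195 mm. Inside it is 96 mm wide (station x -46 to +50) and 66 mm high; the roof's top is 78 mm above the table, with a long window (station x -26 to +26) to look in.
- home (a point): Where the coin box's origin is when it is on the rail and fully home against the end stop (station x = +18, y = -140, z = 4 mm). The box's rear end is then 25 mm inside the bay's mouth.
- coin_box: Coin box: closed steel box, 64 mm (x) by 110 mm (y) by 50 mm high, about 0.4 to 0.85 kg, loose, slot in its lid, flush brass lock on its rear (+y) end. It starts on the station's plate before the bay, 30 to 55 mm off the rail and askew by up to 0.25 rad. Origin: centre of its underside; its -y end leads.
- push_stick: Wooden push stick, 0.18 kg, steel heel, balances at its handle. Origin: underside, below the handle. Shaft 30 wide (x), 28 high, from its flat pushing front y = -115 to y = +50 mm. A lip on the -x side (x -26 to -15, 28 high) runs on to y = -150: an L notch for the box's rear corner away from the rail. Upright handle 20 (x) by 50 mm (y -25 to +25), z 28 to 79: grip it across x.
- stick_mid (a point): Point on the push stick's underside, middle of its 200 mm length (stick frame x = 0, y = -50 mm). In its tray the stick starts with its front (-y) pointing to the robot's right, within 0.4 rad of the feed direction.
- stick_tray: Grey plastic tray, fixed, where the push stick starts and belongs: 90 mm (x) by 240 mm (y), walls 16 mm high and 5 mm thick. Origin: centre of its underside. It is on the robot's left or right.
- tray_mid (a point): Centre of the stick tray's inner floor, 5 mm above the table; with the stick put away, point stick_mid is near it.
- token_tray: White plastic divided tray, fixed, 100 mm (x) by 170 mm (y), 30 mm high; bystander, on the other side from the stick tray.
- detergent: Bystander, loose: white plastic bottle, 76 mm across, 150 mm tall; origin at the centre of its underside.
- softener: Bystander, loose: grey plastic bottle, 64 mm across, 140 mm tall; origin at the centre of its underside.
- stain_jar: Bystander, loose: white jar with a steel lid, 72 mm across, 80 mm tall; origin at the centre of its underside.
- scoop_cup: Bystander, loose: white plastic cup, 72 mm across, 75 mm tall; origin at the centre of its underside.
- lint_brush: Bystander, loose: wooden brush lying flat, 150 mm long along its x.
- wrench: Bystander, loose: steel spanner lying flat along its x, about 160 mm long.

How it is judged (in metres and radians):
On the way, in this order (a step that is already met when the one before it is completed fails the run):
1. the coin box lies square against the rail (gap under 5 mm, within 0.07 rad) (x of coin_box in the frame of station above 0.013 m and angle between the y axis of coin_box and the y axis of station, either way round below 0.07 rad), for 0.2 s.
2. the coin box, still against the rail, is home at the end stop (within 6 mm) (all of step 1 and y of coin_box in the frame of station below -0.134 m), for 0.2 s.
At the end, for the whole second after the job is handed in: The coin box stands at rest in the bay within 6 mm of the end stop, within 5 mm of the rail and 0.07 rad of its direction; the push stick stands upright at rest on the floor of its tray, its middle within 35 mm of the tray's middle (either way round) (all of step 2 and angle between coin_box's own z axis and vertical below 0.08 rad and linear speed of each of coin_box, push_stick below 0.02 m/s and horizontal distance between stick_mid and tray_mid below 0.035 m and z of stick_mid in the frame of tray_mid below 0.006 m and angle between push_stick's own z axis and vertical below 0.1 rad); the robot touches nothing.
It fails at once if the coin box is touched by the hand or arm instead of the push stick (contact force between any of the fingers, the arm and coin_box above 0.5 N).
It fails at once if the coin box is fed past the open part of the rail (its origin beyond y = +20 mm of the station) while off the rail (more than 7 mm of gap) or askew (more than 0.12 rad) (y of coin_box in the frame of station below 0.02 m and (x of coin_box in the frame of station below 0.011 m or angle between the y axis of coin_box and the y axis of station, either way round above 0.12 rad)).
It fails at once if a loose bystander is moved more than 30 mm (distance of any of detergent, softener, stain_jar, scoop_cup, lint_brush, wrench from where it was at the start of the episode above 0.03 m).
It also fails if it takes over 67 s, if anything falls off the work surface, if the arm or the gripper's body presses on something with over 40 N, if the wrist force passes 120 N, or if a joint passes its speed limit or range.

## Working session

There is one attempt and no reset: what is moved stays moved. The work goes in short steps, Python scripts to look and compute and a tool call to move; the robot and the scene stay as the last step left them, time stands still between calls to the robot, and variables do not carry over. Pictures are saved under pics/ and viewed, at most 10 in all, crops included, and the job is handed in when it is done.

Besides the shell and the picture viewer there is one more tool, called after "Request:" as a command line: name --argument value ..., lists and objects as JSON in quotes. carry_out: Moves the arm, as the interface text tells. Its arguments: {"type":"object","properties":{"deltas":{"type":"array","items":{"type":"array"}},"squeeze":{"type":"number"}},"required":["deltas"]}

```bash
mkdir -p pics; python3 - <<'E'
from plant import readout, vision, env
import cv2,numpy as np
for n in("top","side"):
    p,d=vision.camera(n); np.savez(f"{n}.npz",p=p,d=d,**{k:np.array(v) for k,v in vision.camera_info(n).items() if k in("K","R","t")})
    cv2.imwrite(f"pics/{n}0.png",cv2.resize(p,(800,600),interpolation=cv2.INTER_CUBIC))
    print(n,vision.camera_info(n))
print(readout.get_state(),env.tips_ahead)
E
```

```text
top {'K': array([[371.83793391,   0.        , 259.89752138],
       [  0.        , 371.83793391, 190.02716891],
       [  0.        ,   0.        ,   1.        ]]), 'R': array([[-2.36322008e-03, -9.99996791e-01,  9.12630178e-04],
       [-9.81368941e-01,  2.14386242e-03, -1.92120811e-01],
       [ 1.92118238e-01, -1.34965067e-03, -9.81370858e-01]]), 't': array([  -4.87879001,  538.53028733, 1269.97403435])}
side {'K': array([[398.20016601,   0.        , 254.70795789],
       [  0.        , 398.20016601, 182.34704504],
       [  0.        ,   0.        ,   1.        ]]), 'R': array([[ 0.99084867, -0.13430842,  0.01342221],
       [-0.07381655, -0.62244273, -0.77917659],
       [ 0.11300453,  0.77105531, -0.62666074]]), 't': array([-535.59701043,   71.6257288 , 1224.69497027])}
{'t': 0.1, 'qpos': array([-1.1802122 ,  0.53710278, -0.00443791,  1.53867332,  0.00259363,
        1.0673194 , -0.07122147]), 'dq': array([-3.76670703e-05, -1.00021911e-03, -1.77913123e-04, -8.24761500e-04,
       -6.51390472e-04, -3.54861817e-04, -1.20217056e-04]), 'joint_efforts': array([ 2.11115956e-03, -5.72077203e+01,  9.93886404e-01, -2.52229446e+01,
       -5.61440410e-02,  1.34094691e-02,  7.02059697e-05]), 'eef_pos': array([286.48636512, 582.92656901, 259.95803735]), 'ee_rot': array([ 2.26389013e-01,  9.74036680e-01, -7.39268157e-04, -1.17510938e-04]), 'contact_force': array([ 0.47334626,  0.50860843, -0.55326399]), 'moment': array([ 0.02713019, -0.05762484,  0.01563973]), 'finger_force': 0.0, 'width': 87.78018256686663} 22.0
```

View pics/top0.png

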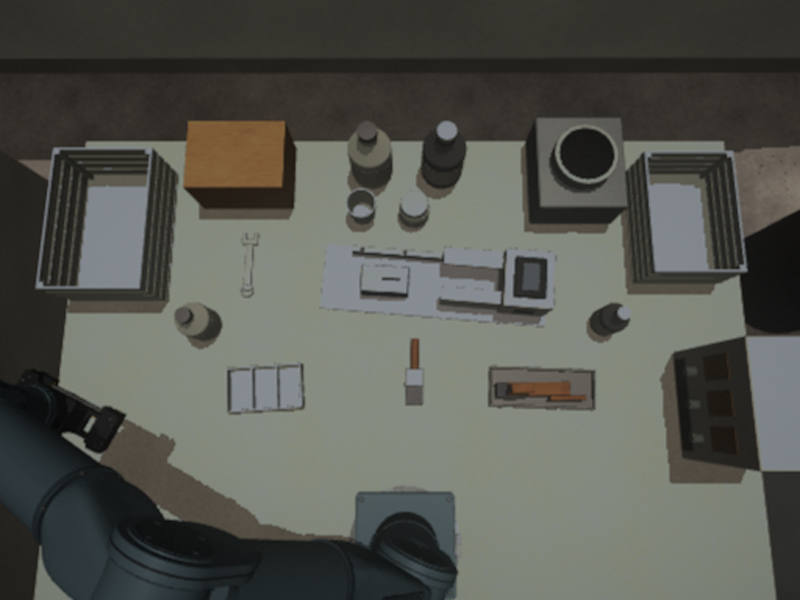

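View pics/side0.png

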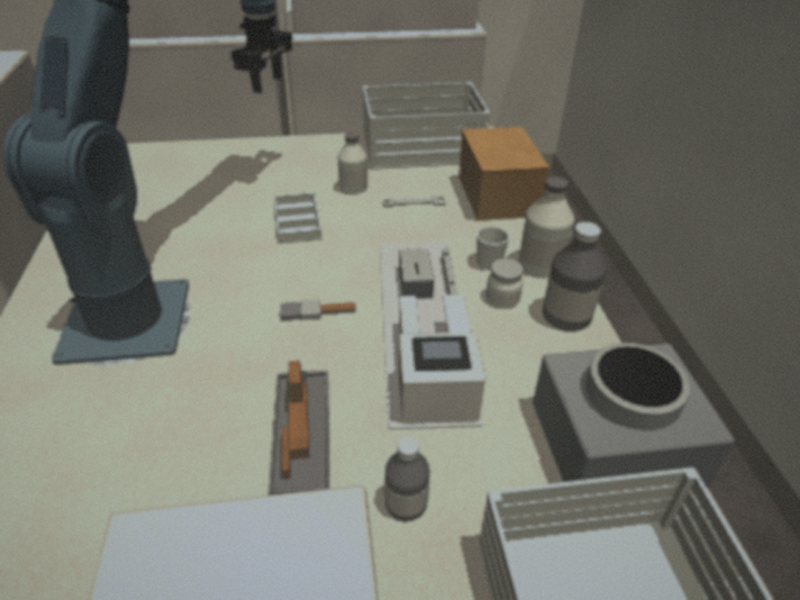

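The top view shows the station centred at about (440,285) with feed to the right. The coin box is at (385,280), the stick in its tray at (540,390), the lint brush at (415,370) and the token tray at (265,388). I'll enlarge the station and tray.

```bash
python3 - <<'E'
import cv2,numpy as np
p=np.load("top.npz")["p"]
def crop(x0,x1,y0,y1,s): 
    c=np.clip(p[y0:y1,x0:x1].astype(float)*1.5,0,255).astype(np.uint8)
    return cv2.resize(c,None,fx=s,fy=s,interpolation=cv2.INTER_CUBIC)
cv2.imwrite("pics/c1.png",crop(200,360,150,215,5))
cv2.imwrite("pics/c2.png",crop(305,390,225,270,9))
E
```

```text
(no output)
```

View pics/c1.png

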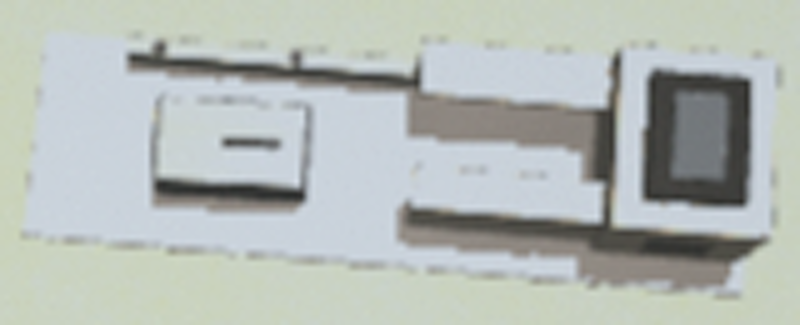

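View pics/c2.png

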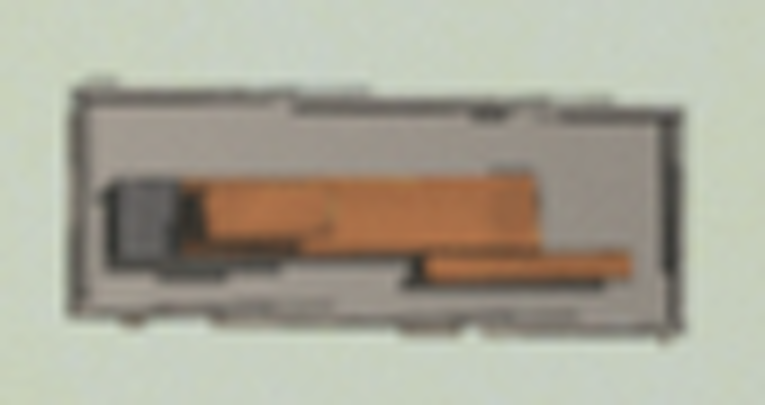

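The crops show the plate corners, rail edge, box lid corners, stick front and lip, handle top and tray rim clearly, so I'll fit poses by reprojection.

```bash
cat > h.py <<'E'
import numpy as np
from scipy.optimize import least_squares
from scipy.spatial.transform import Rotation as Ro
def proj(c,X): Y=np.asarray(X)@c["R"].T+c["t"]; q=Y@c["K"].T; return q[:,:2]/q[:,2:]
def w(p,X): c,s=np.cos(p[2]),np.sin(p[2]); X=np.asarray(X,float); return np.c_[p[0]+c*X[:,0]-s*X[:,1],p[1]+s*X[:,0]+c*X[:,1],X[:,2]]
def fit(c,X,uv,x0,S=100):
    sc=np.array([100,100,1.]); r=least_squares(lambda p:(proj(c,w(p*sc,X))-uv).ravel(),np.array(x0)/sc,loss="soft_l1"); return r.x*sc,r.fun.reshape(-1,2)
E
python3 - <<'E'
from h import *
c=np.load("top.npz")
np.set_printoptions(precision=2,suppress=True)
A=lambda L:np.array(L)/5+[199.6,149.6]
B=lambda L:np.array(L)/9+[304.56,224.56]
def go(n,X,uv):
    p,r=fit(c,X,uv,[600,0,0]); print(n,p,"\n",r.round(1).tolist()); return p
st=go("station",[(70,220,4),(-86,220,4),(-86,-310,4),(50,155,34),(50,-60,34)],A([(48,33),(22,235),(742,295),(128,55),(418,78)]))
bx=go("box",[(32,55,50),(32,-55,50),(-32,-55,50),(-32,55,50)]+np.array([0,0,4]),A([(160,95),(312,102),(303,195),(155,183)]))
sk=go("stick",np.array([(15,-115,28),(-15,-115,28),(-15,-150,28),(-26,-150,28),(10,25,79),(10,-25,79),(-10,25,79),(-10,-25,79),(-15,50,28)])+[0,0,5],B([(540,175),(540,250),(630,255),(630,280),(205,180),(330,180),(205,240),(330,235),(115,262)]))
tr=go("tray",[(45,120,16),(45,-120,16),(-45,-120,16),(-45,120,16)],B([(75,92),(680,110),(680,330),(75,315)]))
def rel(s,p):
    d=p[:2]-s[:2];cc,ss=np.cos(s[2]),np.sin(s[2]);return np.array([cc*d[0]+ss*d[1],-ss*d[0]+cc*d[1],p[2]-s[2]])
print("box in st",rel(st,bx)); print("mid in tray",rel(tr,np.r_[w(sk,[(0,-50,0)])[0,:2],sk[2]]))
# depth check
d=c["d"]; Rm,t,K=c["R"],c["t"],c["K"]
for n,P in(("lid",w(bx,[(0,0,54)])),("handle",w(sk,[(0,0,84)])),("plate",w(st,[(-60,180,4)]))):
    u,v=proj(c,P)[0].round().astype(int); z=d[v,u]; print(n,Rm.T@(z*np.linalg.inv(K)@[u,v,1]-t),P)
for n,uv,z in (("brush",[(252,215),(267,260)],20),):
    for a in uv:
        r=Rm.T@(np.linalg.inv(K)@[*a,1]); C=-Rm.T@t; print(n,C+r*(z-C[2])/r[2])
E
```

```text
station [589.79 -27.93  -0.09] 
 [[-0.3, -0.2], [0.2, 0.2], [0.4, 0.2], [-0.4, -0.2], [0.1, -0.0]]
box [580.9   43.07  -0.07] 
 [[-0.1, 0.1], [0.0, 0.6], [0.7, -0.5], [-0.6, -0.1]]
stick [ 333.11 -256.26    0.  ] 
 [[-0.5, -0.1], [0.0, 0.3], [0.0, -0.4], [0.2, 0.1], [-0.5, 0.4], [0.4, 0.3], [-0.3, -0.2], [0.7, 0.2], [0.0, -0.7]]
tray [ 335.37 -312.94   -0.03] 
 [[-0.2, -0.5], [-0.2, -0.5], [0.7, 0.7], [-0.2, 0.3]]
box in st [-15.    69.97   0.02]
mid in tray [-2.22  6.61  0.04]
lid [581.87  43.42  54.9 ] [[580.9   43.07  54.  ]]
handle [ 332.98 -255.62   81.19] [[ 333.11 -256.26   84.  ]]
plate [544.78 155.71   3.35] [[545.59 156.58   4.  ]]
brush [453.36  22.47  20.  ]
brush [294.17 -30.52  20.  ]
```

```bash
cat >> h.py <<'E'
ST=np.array([589.8,-27.9,-0.09])
def tgt(P,yaw=None,frame=None):
    """tool deltas from now to world (or station-frame) TCP points; yaw = wanted direction of tool y in world"""
    from plant import readout
    s=readout.get_state(); R=Ro.from_quat(s["ee_rot"]).as_matrix(); p=s["eef_pos"]
    print("t %.2f pos"%s["t"],p.round(1),"F",s["contact_force"].round(1),"w %.1f f %.1f"%(s["width"],s["finger_force"]))
    y=np.arctan2(R[1,1],R[0,1]); print("yaw %.4f zdir"%y,R[:,2].round(4))
    if frame is not None: print("in frame",(Ro.from_euler("z",-frame[2]).apply(p-[*frame[:2],0])).round(1))
    Z=None
    if yaw is not None:
        Rt=np.c_[np.cross([np.cos(yaw),np.sin(yaw),0],[0,0,-1]),[np.cos(yaw),np.sin(yaw),0],[0,0,-1]]
        Z=Ro.from_matrix(R.T@Rt).as_rotvec().round(4)
    for q in P:
        q=np.array(q,float)
        if frame is not None: q=w(frame,[q])[0]
        print(q.round(1),"->",(R.T@(q-p)).round(1),Z)
E
python3 -c "
from h import *
tgt([(450,450,260),(580,150,260),(500,-100,240),(333,-256,200),(333,-256,120)],0.0)"
```

```text
t 0.10 pos [286.5 582.9 260. ] F [ 0.5  0.5 -0.6] w 87.8 f 0.0
yaw 1.1141 zdir [-6.0e-04 -1.4e-03 -1.0e+00]
[450. 450. 260.] -> [-2.054e+02 -4.720e+01  1.000e-01] [-1.3000e-03  9.0000e-04  1.1141e+00]
[580. 150. 260.] -> [-4.544e+02 -2.591e+02  4.000e-01] [-1.3000e-03  9.0000e-04  1.1141e+00]
[ 500. -100.  240.] -> [-492.8 -518.7   20.8] [-1.3000e-03  9.0000e-04  1.1141e+00]
[ 333. -256.  200.] -> [-411.7 -732.3   61.1] [-1.3000e-03  9.0000e-04  1.1141e+00]
[ 333. -256.  120.] -> [-411.7 -732.2  141.1] [-1.3000e-03  9.0000e-04  1.1141e+00]
```

Units first: shifts go in shares of 600 mm and turns go in shares of 120 degrees. So -454 mm / 600 = -0.7567, -259 mm / 600 = -0.4317, 1.114 rad / 2.0944 = 0.5319.

Request:
carry_out --deltas '[[[-0.3417,-0.0783,0],[0,0,0.0716],70],[[-0.3417,-0.0783,0],[0,0,0.1432],70],[[-0.3417,-0.0783,0],[0,0,0.191],70],[[-0.3417,-0.0783,0],[0,0,0.2387],70],[[-0.3417,-0.0783,0],[0,0,0.2865],70],[[-0.7567,-0.4317,0],[0,0,0.3342],70],[[-0.7567,-0.4317,0],[0,0,0.382],70],[[-0.7567,-0.4317,0],[0,0,0.4297],70],[[-0.7567,-0.4317,0],[0,0,0.4775],70],[[-0.7567,-0.4317,0],[0,0,0.5319],70],[[-0.7567,-0.4317,0],[0,0,0.5319],70],[[-0.7567,-0.4317,0],[0,0,0.5319],70]]'

```text
t: 1.3
eef_pos: [581.1, 145.3, 260.7]
ee_rot: [0.709, 0.705, -0.001, 0.001]
contact_force: [0.6, 0.6, -0.2]
width: 69.6
finger_force: 0.0
```

```bash
python3 -c "
from h import *
tgt([(500,-100,240),(333,-256,200),(333,-256,120)],0.0)"
```

```text
t 1.30 pos [581.1 145.3 260.7] F [ 0.6  0.6 -0.2] w 69.6 f 0.0
yaw -0.0053 zdir [ 5.0e-04 -2.3e-03 -1.0e+00]
[ 500. -100.  240.] -> [-245.7  -79.8   21.2] [ 0.0005  0.0023 -0.0053]
[ 333. -256.  200.] -> [-402.5 -246.    61.5] [ 0.0005  0.0023 -0.0053]
[ 333. -256.  120.] -> [-402.3 -246.1  141.5] [ 0.0005  0.0023 -0.0053]
```

Scaled: -402 mm / 600 = -0.67, -246 mm / 600 = -0.41.

Request:
carry_out --deltas '[[[-0.4083,-0.1333,0.0333],[0,0,0],70],[[-0.4083,-0.1333,0.0333],[0,0,0],70],[[-0.4083,-0.1333,0.0333],[0,0,0],70],[[-0.4083,-0.1333,0.0333],[0,0,0],70],[[-0.4083,-0.1333,0.0333],[0,0,0],70],[[-0.67,-0.41,0.1017],[0,0,0],70],[[-0.67,-0.41,0.1017],[0,0,0],70],[[-0.67,-0.41,0.1017],[0,0,0],70],[[-0.67,-0.41,0.1017],[0,0,0],70],[[-0.67,-0.41,0.1017],[0,0,0],70],[[-0.67,-0.41,0.1333],[0,0,0],70],[[-0.67,-0.41,0.1333],[0,0,0],70]]'

```text
t: 2.5
eef_pos: [332.0, -251.2, 179.4]
ee_rot: [0.708, 0.706, -0.001, -0.002]
contact_force: [0.3, 0.3, 0.7]
width: 69.7
finger_force: 0.0
```

```bash
python3 - <<'E'
from h import *
from plant import vision
import cv2
tgt([(333,-256,120),(333,-256,66)],0.0)
i=vision.camera_info("wrist"); p,d=vision.camera("wrist")
cv2.imwrite("pics/w1.png",np.clip(p*1.4,0,255).astype(np.uint8)); print(i["K"])
K=i["K"]
def fe(X):
    Y=i["R"]@X+i["t"]; th=np.arctan2(np.hypot(*Y[:2]),Y[2]); a=np.arctan2(Y[1],Y[0]); return K[0,2]+K[0,0]*th*np.cos(a),K[1,2]+K[1,1]*th*np.sin(a)
for X in w([333.1,-256.3,0],[(10,25,84),(10,-25,84),(-10,25,84),(-10,-25,84),(15,-115,33),(-15,-115,33),(-26,-150,33)]): print(X.round(),np.round(fe(X),1))
E
```

```text
t 2.50 pos [ 332.  -251.2  179.4] F [0.3 0.3 0.7] w 69.7 f 0.0
yaw -0.0026 zdir [-0.0032  0.0015 -1.    ]
[ 333. -256.  120.] -> [-4.8  1.2 59.4] [-0.0032 -0.0015 -0.0026]
[ 333. -256.   66.] -> [ -4.9   1.3 113.4] [-0.0032 -0.0015 -0.0026]
[[297.31863964   0.         253.93441925]
 [  0.         297.31863964 186.54687175]
 [  0.           0.           1.        ]]
[ 343. -231.   84.] [269.3 170.3]
[ 343. -281.   84.] [268.6 231.7]
[ 323. -231.   84.] [242.7 170.4]
[ 323. -281.   84.] [243.6 231.8]
[ 348. -371.   33.] [269.9 288.3]
[ 318. -371.   33.] [242.1 288.3]
[ 307. -406.   33.] [233.2 312.8]
```

View pics/w1.png

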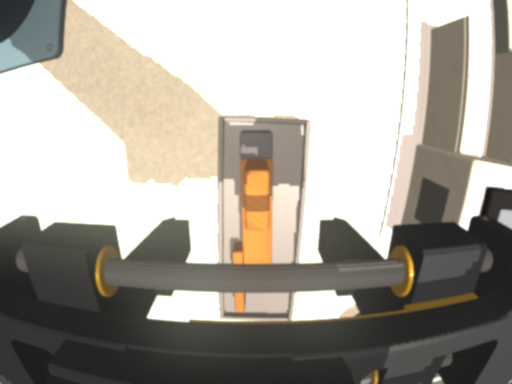

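The wrist view shows the handle at about (258,165–230) and the lip end at (239,312), both within about 2 px of my prediction. I'll descend and grip.

Scaled: 113 mm / 600 = 0.1883, 105 mm / 600 = 0.175.

Request:
carry_out --deltas '[[[-0.0083,0.0033,0.05],[0,0,0],70],[[-0.0083,0.0033,0.1],[0,0,0],60],[[-0.0083,0.0033,0.1417],[0,0,0],60],[[-0.0083,0.0033,0.175],[0,0,0],60],[[-0.0083,0.0033,0.1883],[0,0,0],60],[[-0.0083,0.0033,0.1883],[0,0,0],40],[[-0.0083,0.0033,0.1883],[0,0,0],25],[[-0.0083,0.0033,0.1883],[0,0,0],10],[[-0.0083,0.0033,0.1883],[0,0,0],10],[[-0.0083,0.0033,0.1883],[0,0,0],10],[[-0.0083,0.0033,0.1883],[0,0,0],10],[[-0.0083,0.0033,0.1883],[0,0,0],10]]' --squeeze 45

```text
t: 3.75
eef_pos: [336.0, -256.4, 68.0]
ee_rot: [0.707, 0.707, 0.0, 0.0]
contact_force: [-0.3, 0.6, 5.9]
width: 19.5
finger_force: 44.7
```

```bash
python3 -c "
from h import *
tgt([(333,-256,66),(333,-256,160),(510,-100,160)],0.0)"
```

```text
t 3.75 pos [ 336.  -256.4   68. ] F [-0.3  0.6  5.9] w 19.5 f 44.7
yaw -0.0001 zdir [ 3.e-04  1.e-04 -1.e+00]
[ 333. -256.   66.] -> [ 0.4 -3.   2. ] [ 0.0003 -0.0001 -0.0001]
[ 333. -256.  160.] -> [  0.4  -3.  -92. ] [ 0.0003 -0.0001 -0.0001]
[ 510. -100.  160.] -> [156.4 174.  -91.9] [ 0.0003 -0.0001 -0.0001]
```

Scaled: 260 mm / 600 = 0.4333, 140 mm / 600 = 0.2333, 0.09 rad / 2.0944 = 0.043.

Request:
carry_out --deltas '[[[0,0,-0.0417],[0,0,0],10],[[0,0,-0.1],[0,0,0],10],[[0,0,-0.1667],[0,0,0],10],[[0.05,0.05,-0.1833],[0,0,0],10],[[0.1,0.1,-0.1833],[0,0,0.0095],10],[[0.15,0.1417,-0.1833],[0,0,0.0143],10],[[0.2083,0.175,-0.1833],[0,0,0.0191],10],[[0.2667,0.2033,-0.1833],[0,0,0.0286],10],[[0.325,0.2333,-0.1833],[0,0,0.0334],10],[[0.3833,0.2533,-0.1833],[0,0,0.0382],10],[[0.4333,0.2667,-0.1833],[0,0,0.043],10],[[0.4333,0.2667,-0.1833],[0,0,0.043],10]]'

```text
t: 4.95
eef_pos: [496.7, 8.8, 177.3]
ee_rot: [0.736, 0.677, 0.001, -0.001]
contact_force: [0.0, -0.8, -1.1]
width: 19.8
finger_force: 44.7
```

```bash
python3 -c "
from h import *
tgt([(-82,150,120),(-82,150,72),(-82,150,69)],-0.09,ST)"
```

```text
t 4.95 pos [496.7   8.8 177.3] F [ 0.  -0.8 -1.1] w 19.8 f 44.7
yaw -0.0828 zdir [-1.0e-04  1.8e-03 -1.0e+00]
in frame [-96.   28.2 177.3]
[521.6 128.9 120. ] -> [121.6  14.9  57.5] [-0.0002 -0.0018  0.0072]
[521.6 128.9  72. ] -> [121.5  14.9 105.5] [-0.0002 -0.0018  0.0072]
[521.6 128.9  69. ] -> [121.5  14.9 108.5] [-0.0002 -0.0018  0.0072]
```

Scaled: 121 mm / 600 = 0.2017, 92 mm / 600 = 0.1533, 0.007 rad / 2.0944 = 0.0033.

Request:
carry_out --deltas '[[[0.0667,0.0083,0],[0,0,0.0033],10],[[0.1333,0.0167,0],[0,0,0.0033],10],[[0.2017,0.025,0],[0,0,0.0033],10],[[0.2017,0.025,0],[0,0,0.0033],10],[[0.2017,0.025,0.05],[0,0,0.0033],10],[[0.2017,0.025,0.1],[0,0,0.0033],10],[[0.2017,0.025,0.1333],[0,0,0.0033],10],[[0.2017,0.025,0.1533],[0,0,0.0033],10],[[0.2017,0.025,0.1533],[0,0,0.0033],10],[[0.2017,0.025,0.1533],[0,0,0.0033],10]]'

```text
t: 5.95
eef_pos: [522.2, 122.3, 86.3]
ee_rot: [0.741, 0.672, 0.0, 0.0]
contact_force: [0.1, 0.4, -1.3]
width: 19.4
finger_force: 44.7
```

```bash
python3 - <<'E'
from h import *
from plant import vision
import cv2
tgt([(-82,150,69.5),(-62,150,69.5),(-29,150,69.5)],-0.09,ST)
p,d=vision.camera("top")
c=np.clip(p[145:225,200:300].astype(float)*1.5,0,255).astype(np.uint8)
cv2.imwrite("pics/c3.png",cv2.resize(c,None,fx=7,fy=7,interpolation=cv2.INTER_CUBIC))
E
```

```text
t 5.95 pos [522.2 122.3  86.3] F [ 0.1  0.4 -1.3] w 19.4 f 44.7
yaw -0.0975 zdir [ 6.e-04 -1.e-04 -1.e+00]
in frame [-80.9 143.6  86.3]
[521.6 128.9  69.5] -> [ 6.4 -1.2 16.8] [ 0.0006  0.     -0.0075]
[541.5 127.1  69.5] -> [ 6.6 18.8 16.8] [ 0.0006  0.     -0.0075]
[574.4 124.1  69.5] -> [ 6.8 51.8 16.8] [ 0.0006  0.     -0.0075]
```

View pics/c3.png

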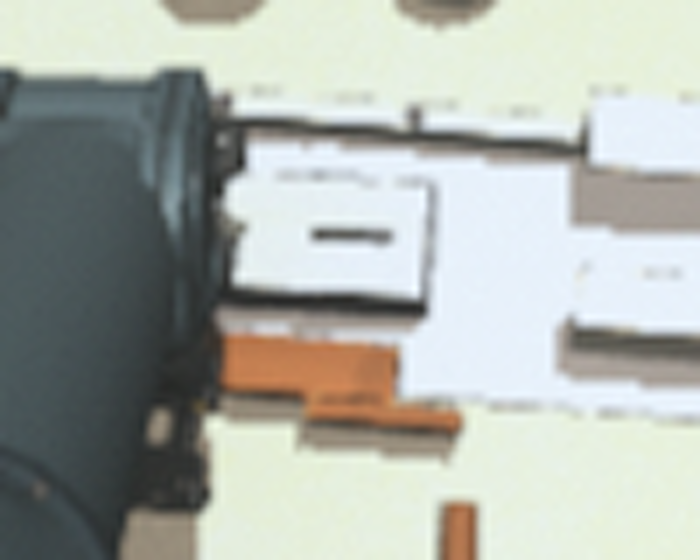

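The stick lies beside the box, parallel to it. Its front edge (400,375) is just behind the box's front (430,300). I'll lower it and push the box against the rail.

Scaled: 17 mm / 600 = 0.0283, 14 mm / 600 = 0.0233, -0.007 rad / 2.0944 = -0.0033.

Request:
carry_out --deltas '[[[0.01,0,0],[0,0,-0.0033],10],[[0.01,0,0.0133],[0,0,-0.0033],10],[[0.01,0,0.0233],[0,0,-0.0033],10],[[0.01,0,0.0283],[0,0,-0.0033],10],[[0.01,0,0.0283],[0,0,-0.0033],10],[[0.01,0,0.0283],[0,0,-0.0033],10],[[0.01,0.0083,0.0283],[0,0,-0.0033],10],[[0.01,0.0167,0.0283],[0,0,-0.0033],10],[[0.01,0.0167,0.0283],[0,0,-0.0033],10],[[0.01,0.0167,0.0283],[0,0,-0.0033],10]]'

```text
t: 7.0
eef_pos: [532.5, 127.7, 68.8]
ee_rot: [0.738, 0.675, 0.0, 0.0]
contact_force: [-0.5, 0.6, -1.8]
width: 19.5
finger_force: 44.7
```

```bash
python3 -c "
from h import *
tgt([(-62,150,69.5),(-29,150,69.5)],-0.09,ST)"
```

```text
t 7.00 pos [532.5 127.7  68.8] F [-0.5  0.6 -1.8] w 19.5 f 44.7
yaw -0.0902 zdir [ 2.e-04 -0.e+00 -1.e+00]
in frame [-71.  149.9  68.8]
[541.5 127.1  69.5] -> [ 0.2  9.  -0.7] [ 0.0002  0.     -0.0002]
[574.4 124.1  69.5] -> [ 0.2 42.  -0.7] [ 0.0002  0.     -0.0002]
```

Settled and aligned at station x = -71. I'll push slowly towards x = -30, about 4 mm per row.

Scaled: 38 mm / 600 = 0.0633, 36 mm / 600 = 0.06.

Request:
carry_out --deltas '[[[0,0.0067,0],[0,0,0],10],[[0,0.0133,0],[0,0,0],10],[[0,0.02,0],[0,0,0],10],[[0,0.0267,0],[0,0,0],10],[[0,0.0333,0],[0,0,0],10],[[0,0.04,0],[0,0,0],10],[[0,0.0467,0],[0,0,0],10],[[0,0.0517,0],[0,0,0],10],[[0,0.0567,0],[0,0,0],10],[[0,0.06,0],[0,0,0],10],[[0,0.0633,0],[0,0,0],10],[[0,0.0633,0],[0,0,0],10]]'

```text
t: 8.2
eef_pos: [568.1, 124.2, 67.9]
ee_rot: [0.739, 0.674, -0.002, -0.002]
contact_force: [-5.2, 1.0, -0.6]
width: 19.6
finger_force: 44.9
```

```bash
python3 -c "
from h import *
tgt([(-29,150,69.5)],-0.09,ST)"
```

```text
t 8.20 pos [568.1 124.2  67.9] F [-5.2  1.  -0.6] w 19.6 f 44.9
yaw -0.0912 zdir [-4.9e-03 -1.0e-04 -1.0e+00]
in frame [-35.3 149.6  67.9]
[574.4 124.1  69.5] -> [ 0.4  6.3 -1.6] [-0.0049  0.0006 -0.0012]
```

Scaled: 8 mm / 600 = 0.0133, 7 mm / 600 = 0.0117.

Request:
carry_out --deltas '[[[0,0.0033,-0.0017],[0,0,0],10],[[0,0.0067,-0.0017],[0,0,0],10],[[0,0.01,-0.0017],[0,0,0],10],[[0,0.0117,-0.0017],[0,0,0],10],[[0,0.0133,-0.0017],[0,0,0],10],[[0,0.0133,-0.0017],[0,0,0],10],[[0,0.0133,-0.0017],[0,0,0],10],[[0,0.0133,-0.0017],[0,0,0],10]]'

```text
t: 9.0
eef_pos: [576.1, 123.8, 68.9]
ee_rot: [0.738, 0.675, -0.002, -0.001]
contact_force: [-6.9, 0.7, -3.0]
width: 20.1
finger_force: 44.9
```

```bash
cat > look.py <<'E'
import sys
from h import *
from plant import vision
import cv2
p,d=vision.camera("top")
c=vision.camera_info("top")
np.savez("last.npz",p=p,d=d,K=c["K"],R=c["R"],t=c["t"])
q=np.clip(p[145:225,200:300].astype(float)*1.5,0,255).astype(np.uint8)
cv2.imwrite(f"pics/{sys.argv[1]}.png",cv2.resize(q,None,fx=7,fy=7,interpolation=cv2.INTER_CUBIC))
E
python3 - <<'E'
from h import *
tgt([(-29,150,69.5)],-0.09,ST)
E
python3 look.py c4
```

```text
t 9.00 pos [576.1 123.8  68.9] F [-6.9  0.7 -3. ] w 20.1 f 44.9
yaw -0.0901 zdir [-4.5e-03 -1.0e-04 -1.0e+00]
in frame [-27.3 149.8  68.9]
[574.4 124.1  69.5] -> [ 0.2 -1.7 -0.6] [-0.0044  0.0005 -0.0001]
```

View pics/c4.png

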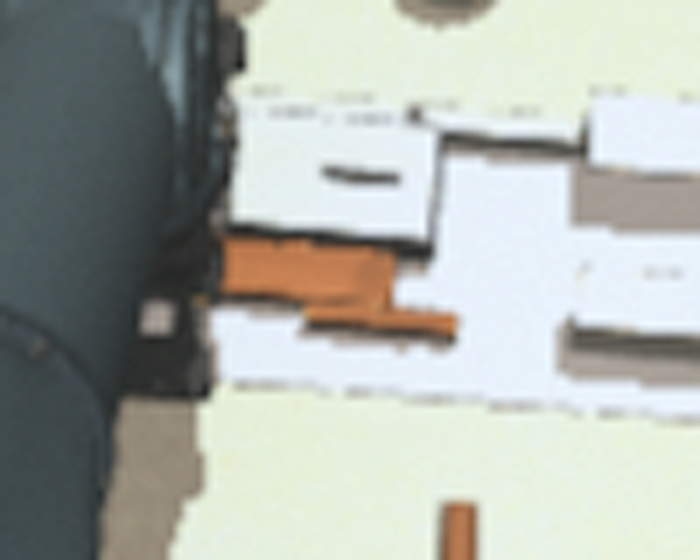

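The box now sits at the rail, with its lid front corners near (440,128) and (433,243). I'll compare these with the predicted on-rail pixels.

```bash
python3 - <<'E'
from h import *
c=np.load("last.npz")
for x in(12,18):
  B=w(ST,[(x,68,4)])[0]
  print(x,((proj(c,w([B[0],B[1],-.09],[(32,-55,54),(-32,-55,54),(-32,35,54)]))-[200,145]+.43)*7).round(0).tolist())
print(((proj(c,w(ST,[(50,-20,34),(-86,100,4),(-86,-50,4)]))-[200,145]+.43)*7).round().tolist())
E
```

```text
12 [[447.0, 134.0], [436.0, 255.0], [260.0, 240.0]]
18 [[448.0, 123.0], [437.0, 243.0], [261.0, 228.0]]
[[510.0, 138.0], [259.0, 384.0], [544.0, 409.0]]
```

Scaled: 5 mm / 600 = 0.0083, 4 mm / 600 = 0.0067.

Request:
carry_out --deltas '[[[0,0.0033,0],[0,0,0],10],[[0,0.0067,0],[0,0,0],10],[[0,0.0083,0],[0,0,0],10],[[0,0.0083,0],[0,0,0],10],[[0,0.0083,0],[0,0,0],10]]'

```text
t: 9.55
eef_pos: [576.9, 124.1, 68.3]
ee_rot: [0.738, 0.675, -0.005, -0.005]
contact_force: [-17.6, 1.7, 6.9]
width: 19.9
finger_force: 45.2
```

```bash
python3 -c "
from h import *
tgt([(-60,150,69.5)],-0.09,ST)"
```

```text
t 9.55 pos [576.9 124.1  68.3] F [-17.6   1.7   6.9] w 19.9 f 45.2
yaw -0.0896 zdir [-1.350e-02  8.000e-04 -9.999e-01]
in frame [-26.5 150.2  68.3]
[543.5 126.9  69.5] -> [ -0.2 -33.5  -0.7] [-0.0136  0.0004  0.0004]
```

Request:
carry_out --deltas '[[[0,-0.02,-0.0017],[0,0,0],10],[[0,-0.0417,-0.0017],[0,0,0],10],[[0,-0.0633,-0.0017],[0,0,0],10],[[0,-0.0633,-0.0017],[0,0,0],10],[[0.0333,-0.0633,-0.0017],[0,0,0],10],[[0.075,-0.0633,-0.0017],[0,0,0],10],[[0.1167,-0.0633,-0.0017],[0,0,0],10],[[0.15,-0.0633,-0.0017],[0,0,0],10],[[0.175,-0.0633,-0.0017],[0,0,0],10],[[0.175,-0.0633,-0.0017],[0,0,0],10],[[0.175,-0.0633,-0.0017],[0,0,0],10],[[0.175,-0.0633,-0.0017],[0,0,0],10]]'

```text
t: 10.75
eef_pos: [555.1, 229.4, 70.8]
ee_rot: [0.739, 0.674, -0.0, 0.001]
contact_force: [-0.2, -0.5, -2.4]
width: 19.6
finger_force: 44.7
```

```bash
python3 -c "
from h import *
tgt([(-60,255,69.5),(-1.5,255,69.5),(3.5,240,69.5),(3.5,30,69.5)],-0.09,ST)"; python3 look.py c5
```

```text
t 10.75 pos [555.1 229.4  70.8] F [-0.2 -0.5 -2.4] w 19.6 f 44.7
yaw -0.0919 zdir [ 3.0e-04 -1.2e-03 -1.0e+00]
in frame [-57.7 253.1  70.8]
[553.  231.5  69.5] -> [ 1.9 -2.3  1.3] [ 0.0004  0.0011 -0.0019]
[611.2 226.2  69.5] -> [ 2.  56.2  1.3] [ 0.0004  0.0011 -0.0019]
[614.9 210.8  69.5] -> [-13.   61.2   1.3] [ 0.0004  0.0011 -0.0019]
[596.    1.7  69.5] -> [-223.    61.6    1.5] [ 0.0004  0.0011 -0.0019]
```

View pics/c5.png

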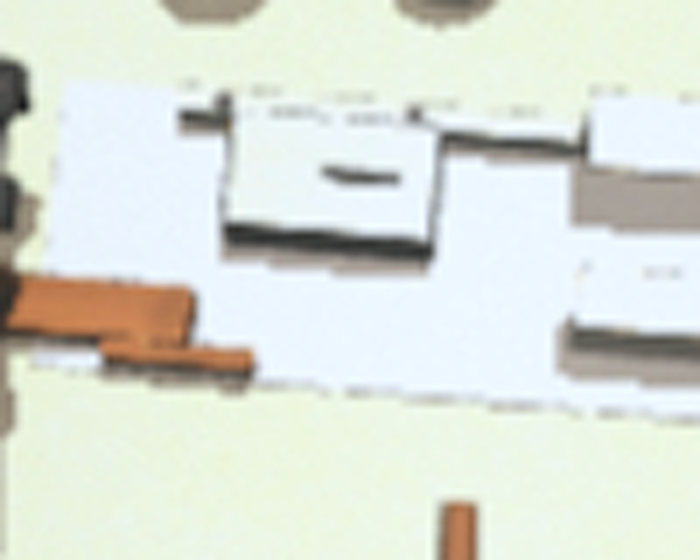

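The box is square on the rail, with its rear edge at x≈223 px. The stick front (192,315) is about 14 mm behind it, so I'll bring the notch around the rear corner.

Scaled: 60 mm / 600 = 0.1, 59 mm / 600 = 0.0983.

Request:
carry_out --deltas '[[[0.0033,0.025,0.0017],[0,0,0],10],[[0.0033,0.0533,0.0017],[0,0,0],10],[[0.0033,0.0767,0.0017],[0,0,0],10],[[0.0033,0.0933,0.0017],[0,0,0],10],[[0.0033,0.0933,0.0017],[0,0,0],10],[[0.0033,0.0933,0.0017],[0,0,0],10],[[-0.005,0.0933,0.0017],[0,0,0],10],[[-0.0133,0.095,0.0017],[0,0,0],10],[[-0.02,0.0967,0.0017],[0,0,0],10],[[-0.025,0.0983,0.0017],[0,0,0],10],[[-0.025,0.1,0.0017],[0,0,0],10],[[-0.025,0.1,0.0017],[0,0,0],10]]'

```text
t: 12.0
eef_pos: [612.8, 211.6, 69.7]
ee_rot: [0.738, 0.675, 0.0, -0.0]
contact_force: [-0.5, 2.7, -1.4]
width: 20.0
finger_force: 44.8
```

```bash
python3 -c "
from h import *
tgt([(3.5,240,69.5),(3.5,30,69.5)],-0.09,ST)"
```

```text
t 12.00 pos [612.8 211.6  69.7] F [-0.5  2.7 -1.4] w 20.0 f 44.8
yaw -0.0897 zdir [-5.e-04  9.e-04 -1.e+00]
in frame [  1.4 240.6  69.7]
[614.9 210.8  69.5] -> [-0.6  2.1  0.2] [-0.0006 -0.0008  0.0003]
[596.    1.7  69.5] -> [-210.6    2.     0. ] [-0.0006 -0.0008  0.0003]
```

Scaled: -32 mm / 600 = -0.0533, -30 mm / 600 = -0.05.

Request:
carry_out --deltas '[[[0,0.0033,0],[0,0,0],10],[[0,0.0067,0],[0,0,0],10],[[0,0.0083,0],[0,0,0],10],[[-0.005,0.0083,0],[0,0,0],10],[[-0.0133,0.0083,0],[0,0,0],10],[[-0.0233,0.0083,0],[0,0,0],10],[[-0.0333,0.0083,0],[0,0,0],10],[[-0.0433,0.0083,0],[0,0,0],10],[[-0.05,0.0083,0],[0,0,0],10],[[-0.0533,0.0083,0],[0,0,0],10]]'

```text
t: 13.0
eef_pos: [613.3, 183.5, 69.7]
ee_rot: [0.738, 0.675, 0.001, -0.003]
contact_force: [-6.5, 13.8, 1.8]
width: 19.6
finger_force: 45.2
```

```bash
python3 -c "
from h import *
tgt([(3.5,30,69.5)],-0.09,ST)"; python3 look.py c6
```

```text
t 13.00 pos [613.3 183.5  69.7] F [-6.5 13.8  1.8] w 19.6 f 45.2
yaw -0.0883 zdir [-0.0036  0.006  -1.    ]
in frame [  4.4 212.7  69.7]
[596.    1.7  69.5] -> [-182.7   -1.2   -0.9] [-0.0041 -0.0056  0.0017]
```

View pics/c6.png

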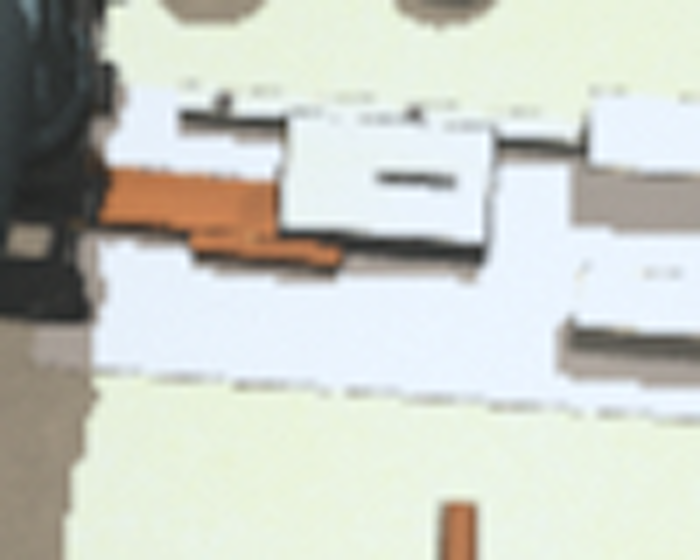

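The notch holds the box's rear corner, and the box is square on the rail with lid edge (285,232)–(485,248). I'll keep feeding.

Scaled: -46 mm / 600 = -0.0767, -44 mm / 600 = -0.0733.

Request:
carry_out --deltas '[[[-0.01,0,0],[0,0,0],10],[[-0.0217,0,0],[0,0,0],10],[[-0.0333,0,0],[0,0,0],10],[[-0.045,0,0],[0,0,0],10],[[-0.0567,0,0],[0,0,0],10],[[-0.0667,0,0],[0,0,0],10],[[-0.0733,0,0],[0,0,0],10],[[-0.0767,0,0],[0,0,0],10]]'

```text
t: 13.85
eef_pos: [609.3, 137.3, 69.6]
ee_rot: [0.738, 0.675, 0.001, -0.003]
contact_force: [-5.7, 12.5, 1.7]
width: 19.5
finger_force: 45.1
```

```bash
cat > box.py <<'E'
from h import *
from plant import vision
import cv2
tgt([(3.5,30,69.5)],-0.09,ST)
_,d=vision.camera("top"); c=vision.camera_info("top")
v,u=np.mgrid[:384,:512]; X=(np.dstack([u,v,np.ones_like(u)])*d[...,None]).reshape(-1,3)@np.linalg.inv(c["K"]).T
X=(X-c["t"])@c["R"]
P=Ro.from_euler("z",-ST[2]).apply(X-[*ST[:2],0])
m=(abs(P[:,0]-5)<55)&(P[:,1]>-200)&(P[:,1]<150)&(abs(P[:,2]-54)<7)&(d.ravel()>0)
m&=~((P[:,1]<-55)&(abs(P[:,0])>24))
L=cv2.connectedComponentsWithStats(m.reshape(384,512).astype(np.uint8),connectivity=4)
i=1+np.argmax(L[2][1:,4]); Q=P[(L[1]==i).ravel()]
print(len(Q),Q.min(0).round(),Q.max(0).round(),Q[:,:2].mean(0).round(1))
b=[]; # near-edge line: min x per y column
for a in np.arange(Q[:,1].min()+10,Q[:,1].max()-10,4):
    s=Q[abs(Q[:,1]-a)<4]; b.append((a,s[:,0].min()))
print("near edge slope",np.polyfit(*np.array(b).T,1).round(3),"rect",cv2.minAreaRect(Q[:,:2].astype(np.float32)))
E
python3 box.py
```

```text
t 13.85 pos [609.3 137.3  69.6] F [-5.7 12.5  1.7] w 19.5 f 45.1
yaw -0.0885 zdir [-0.0037  0.0056 -1.    ]
in frame [  4.5 166.3  69.6]
[596.    1.7  69.5] -> [-136.3   -1.3   -0.6] [-0.0042 -0.0052  0.0015]
500 [-16. -58.  47.] [48. 51. 59.] [15.3 -3.1]
near edge slope [-1.3000e-02 -1.4288e+01] rect ((15.92227554321289, -3.31671142578125), (62.91480255126953, 108.87268829345703), 1.188943862915039)
```

Scaled: -90 mm / 600 = -0.15, -86 mm / 600 = -0.1433.

Request:
carry_out --deltas '[[[-0.0117,0,0],[0,0,0],10],[[-0.025,0,0],[0,0,0],10],[[-0.0383,0,0],[0,0,0],10],[[-0.0517,0,0],[0,0,0],10],[[-0.065,0,0],[0,0,0],10],[[-0.0783,0,0],[0,0,0],10],[[-0.0917,0,0],[0,0,0],10],[[-0.105,0,0],[0,0,0],10],[[-0.1183,0,0],[0,0,0],10],[[-0.1317,0,0],[0,0,0],10],[[-0.1433,0,0],[0,0,0],10],[[-0.15,0,0],[0,0,0],10]]'

```text
t: 15.1
eef_pos: [601.3, 46.7, 69.4]
ee_rot: [0.738, 0.675, 0.0, -0.003]
contact_force: [-3.9, 11.7, 2.5]
width: 19.7
finger_force: 45.1
```

```bash
python3 -c "
from h import *
tgt([(3.5,30,69.5)],-0.09,ST)"
```

```text
t 15.10 pos [601.3  46.7  69.4] F [-3.9 11.7  2.5] w 19.7 f 45.1
yaw -0.0889 zdir [-0.004   0.0048 -1.    ]
in frame [ 4.8 75.3 69.4]
[596.    1.7  69.5] -> [-45.3  -1.3  -0.3] [-0.0044 -0.0045  0.0011]
```

Request:
carry_out --deltas '[[[-0.0117,0.0017,0],[0,0,0],10],[[-0.025,0.0017,0],[0,0,0],10],[[-0.0383,0.0017,0],[0,0,0],10],[[-0.05,0.0017,0],[0,0,0],10],[[-0.06,0.0017,0],[0,0,0],10],[[-0.0683,0.0017,0],[0,0,0],10],[[-0.0733,0.0017,0],[0,0,0],10],[[-0.0783,0.0017,0],[0,0,0],10],[[-0.0817,0.0017,0],[0,0,0],10],[[-0.0817,0.0017,0],[0,0,0],10]]'

```text
t: 16.1
eef_pos: [598.1, 3.0, 69.6]
ee_rot: [0.737, 0.676, 0.002, -0.005]
contact_force: [-4.8, 20.8, 5.4]
width: 19.8
finger_force: 45.2
```

```bash
python3 -c "
from h import *
tgt([(3.5,30,69.5)],-0.09,ST)"
```

```text
t 16.10 pos [598.1   3.   69.6] F [-4.8 20.8  5.4] w 19.8 f 45.2
yaw -0.0856 zdir [-0.0046  0.0106 -0.9999]
in frame [ 5.5 31.5 69.6]
[596.    1.7  69.5] -> [-1.5 -2.   0.1] [-0.0055 -0.0102  0.0043]
```

Scaled: -4 mm / 600 = -0.0067, -2 mm / 600 = -0.0033.

Request:
carry_out --deltas '[[[-0.0033,0,0],[0,0,0],10],[[-0.0067,0,0],[0,0,0],10],[[-0.0067,0,0],[0,0,0],10],[[-0.0067,0,0],[0,0,0],10]]'

```text
t: 16.5
eef_pos: [598.3, 2.7, 69.8]
ee_rot: [0.736, 0.677, 0.003, -0.007]
contact_force: [-5.5, 27.9, 8.4]
width: 19.7
finger_force: 45.2
```

```bash
python3 box.py
```

```text
t 16.50 pos [598.3   2.7  69.8] F [-5.5 27.9  8.4] w 19.7 f 45.2
yaw -0.0828 zdir [-0.0041  0.0145 -0.9999]
in frame [ 5.7 31.3 69.8]
[596.    1.7  69.5] -> [-1.3 -2.3  0.3] [-0.0053 -0.0141  0.0071]
318 [ -15. -194.   47.] [ 24. -83.  60.] [   4.6 -139. ]
near edge slope [ 6.0000e-03 -1.2317e+01] rect ((4.677957534790039, -138.50576782226562), (110.19856262207031, 38.671390533447266), 89.80311584472656)
```

Scaled: 110 mm / 600 = 0.1833, 95 mm / 600 = 0.1583.

Request:
carry_out --deltas '[[[0.005,0,0],[0,0,0],10],[[0.0083,0,0],[0,0,0],10],[[0.01,-0.005,0],[0,0,0],10],[[0.0117,-0.01,0],[0,0,0],10],[[0.0133,-0.0133,0],[0,0,0],10],[[0.02,-0.0133,0],[0,0,0],10],[[0.05,-0.0133,0],[0,0,0],10],[[0.1,-0.0133,0],[0,0,0],10],[[0.1583,-0.0133,0],[0,0,0],10],[[0.1833,-0.0133,0],[0,0,0],10],[[0.1833,-0.0133,0],[0,0,0],10]]'

```text
t: 17.65
eef_pos: [601.3, 102.6, 69.5]
ee_rot: [0.737, 0.676, 0.0, 0.0]
contact_force: [-0.9, -0.4, -1.8]
width: 19.3
finger_force: 44.7
```

```bash
python3 box.py; python3 -c "
from h import *
tgt([(500,50,180),(335,-260,180)],-0.03)"
```

```text
t 17.65 pos [601.3 102.6  69.5] F [-0.9 -0.4 -1.8] w 19.3 f 44.7
yaw -0.0860 zdir [ 3.e-04  2.e-04 -1.e+00]
in frame [ -0.3 131.   69.5]
[596.    1.7  69.5] -> [-101.     3.4    0. ] [ 0.0002 -0.0002  0.004 ]
335 [ -15. -193.   47.] [ 24. -83.  60.] [   4.6 -138.4]
near edge slope [ 4.0000e-03 -1.3079e+01] rect ((4.307018280029297, -138.03219604492188), (110.58133697509766, 39.01485061645508), 89.92108917236328)
t 17.70 pos [601.2  99.9  69.6] F [ 0.5  0.1 -1.1] w 19.7 f 44.7
yaw -0.0887 zdir [ 1.0e-04 -1.4e-03 -1.0e+00]
[500.  50. 180.] -> [ -58.8  -96.3 -110.3] [ 0.0002  0.0014 -0.0587]
[ 335. -260.  180.] -> [-382.2 -233.2 -109.9] [ 0.0002  0.0014 -0.0587]
```

Scaled: -240 mm / 600 = -0.4, -190 mm / 600 = -0.3167, -0.06 rad / 2.0944 = -0.0286.

Request:
carry_out --deltas '[[[0,0,-0.0667],[0,0,0],10],[[0,0,-0.1333],[0,0,0],10],[[0,0,-0.1917],[0,0,0],10],[[-0.0333,-0.0583,-0.2],[0,0,0],10],[[-0.0667,-0.1167,-0.2],[0,0,0],10],[[-0.0967,-0.175,-0.2],[0,0,-0.0143],10],[[-0.15,-0.205,-0.2],[0,0,-0.0239],10],[[-0.2167,-0.2383,-0.2],[0,0,-0.0286],10],[[-0.2833,-0.2667,-0.2],[0,0,-0.0286],10],[[-0.35,-0.2967,-0.2],[0,0,-0.0286],10],[[-0.4,-0.3167,-0.2],[0,0,-0.0286],10],[[-0.4,-0.3167,-0.2],[0,0,-0.0286],10]]'

```text
t: 18.9
eef_pos: [386.5, -127.2, 189.8]
ee_rot: [0.721, 0.692, -0.001, 0.0]
contact_force: [0.1, 0.5, -1.9]
width: 19.7
finger_force: 44.7
```

```bash
python3 -c "
from h import *
tgt([(337.5,-260,180),(337.5,-260,80)],-0.03)"
```

```text
t 18.90 pos [ 386.5 -127.2  189.8] F [ 0.1  0.5 -1.9] w 19.7 f 44.7
yaw -0.0410 zdir [-0.0013 -0.0015 -1.    ]
[ 337.5 -260.   180. ] -> [-134.7  -43.5   10.1] [-0.0012  0.0015 -0.011 ]
[ 337.5 -260.    80. ] -> [-134.5  -43.4  110.1] [-0.0012  0.0015 -0.011 ]
```

Scaled: -134 mm / 600 = -0.2233, -115 mm / 600 = -0.1917, -0.011 rad / 2.0944 = -0.0053.

Request:
carry_out --deltas '[[[-0.0583,-0.0183,0],[0,0,-0.0024],10],[[-0.125,-0.0417,0],[0,0,-0.0048],10],[[-0.1917,-0.0633,0.0083],[0,0,-0.0053],10],[[-0.2233,-0.0717,0.0167],[0,0,-0.0053],10],[[-0.2233,-0.0717,0.0167],[0,0,-0.0053],10],[[-0.2233,-0.0717,0.0583],[0,0,-0.0053],10],[[-0.2233,-0.0717,0.1083],[0,0,-0.0053],10],[[-0.2233,-0.0717,0.1417],[0,0,-0.0053],10],[[-0.2233,-0.0717,0.1583],[0,0,-0.0053],10],[[-0.2233,-0.0717,0.1583],[0,0,-0.0053],10],[[-0.2233,-0.0717,0.1583],[0,0,-0.0053],10],[[-0.2233,-0.0717,0.1583],[0,0,-0.0053],10]]'

```text
t: 20.1
eef_pos: [344.0, -254.4, 95.7]
ee_rot: [0.714, 0.7, 0.0, 0.001]
contact_force: [0.1, 0.4, -1.0]
width: 19.8
finger_force: 44.7
```

```bash
python3 -c "
from h import *
tgt([(337.5,-260,80),(337.5,-260,68)],-0.03)"
```

```text
t 20.10 pos [ 344.  -254.4   95.7] F [ 0.1  0.4 -1. ] w 19.8 f 44.7
yaw -0.0188 zdir [ 1.7e-03 -8.0e-04 -1.0e+00]
[ 337.5 -260.    80. ] -> [-5.7 -6.4 15.6] [0.0017 0.0008 0.0112]
[ 337.5 -260.    68. ] -> [-5.7 -6.4 27.6] [0.0017 0.0008 0.0112]
```

Scaled: 26 mm / 600 = 0.0433, 24 mm / 600 = 0.04, 0.011 rad / 2.0944 = 0.0053.

Request:
carry_out --deltas '[[[-0.01,-0.01,0],[0,0,0.0053],10],[[-0.01,-0.01,0],[0,0,0.0053],10],[[-0.01,-0.01,0.0133],[0,0,0.0053],10],[[-0.01,-0.01,0.0267],[0,0,0.0053],10],[[-0.01,-0.01,0.035],[0,0,0.0053],10],[[-0.01,-0.01,0.04],[0,0,0.0053],10],[[-0.01,-0.01,0.0433],[0,0,0.0053],10],[[-0.01,-0.01,0.0433],[0,0,0.0053],10],[[-0.01,-0.01,0.0433],[0,0,0.0053],10]]'

```text
t: 21.0
eef_pos: [337.3, -260.0, 68.8]
ee_rot: [0.718, 0.696, 0.0, 0.0]
contact_force: [0.2, -0.4, -0.9]
width: 19.5
finger_force: 44.7
```

```bash
python3 -c "
from h import *
tgt([(337.5,-260,80),(337.5,-260,68)],-0.03)"
```

```text
t 21.00 pos [ 337.3 -260.    68.8] F [ 0.2 -0.4 -0.9] w 19.5 f 44.7
yaw -0.0300 zdir [ 1.e-04 -1.e-04 -1.e+00]
[ 337.5 -260.    80. ] -> [  0.    0.2 -11.2] [0.0001 0.0001 0.    ]
[ 337.5 -260.    68. ] -> [0.  0.2 0.8] [0.0001 0.0001 0.    ]
```

Scaled: -110 mm / 600 = -0.1833, 1.5 mm / 600 = 0.0025.

Request:
carry_out --deltas '[[[0,0,0.0017],[0,0,0],10],[[0,0,0.0025],[0,0,0],10],[[0,0,0.0025],[0,0,0],10],[[0,0,0.0025],[0,0,0],22],[[0,0,0.0017],[0,0,0],30],[[0,0,0.0017],[0,0,0],45],[[0,0,0.0017],[0,0,0],60],[[0,0,0.0017],[0,0,0],60],[[0,0,-0.0333],[0,0,0],60],[[0,0,-0.1],[0,0,0],60],[[0,0,-0.1833],[0,0,0],60],[[0,0,-0.1833],[0,0,0],60]]'

```text
t: 22.2
eef_pos: [339.8, -261.8, 183.2]
ee_rot: [0.718, 0.696, 0.002, 0.004]
contact_force: [0.9, 0.3, -0.2]
width: 59.9
finger_force: 0.0
```

```bash
python3 box.py; python3 - <<'E'
from h import *
from plant import vision
import cv2
p,_=vision.camera("wrist"); q,_=vision.camera("top")
b=np.hstack([cv2.resize(p,(400,300)),cv2.resize(q[140:284,200:392],(400,300),interpolation=cv2.INTER_CUBIC)])
cv2.imwrite("pics/end.png",np.clip(b*1.4,0,255).astype(np.uint8))
E
```

```text
t 22.20 pos [ 339.8 -261.8  183.2] F [ 0.9  0.3 -0.2] w 59.9 f 0.0
yaw -0.0303 zdir [ 0.0084 -0.0035 -1.    ]
in frame [-228.  -255.4  183.2]
[596.    1.7  69.5] -> [271.4 247.1 114.9] [0.0086 0.003  0.0597]
327 [ -16. -194.   47.] [ 24. -83.  60.] [   4.2 -138.8]
near edge slope [ -0.    -13.942] rect ((3.8567914962768555, -138.3690948486328), (39.080142974853516, 110.95231628417969), 0.36156409978866577)
```

View pics/end.png

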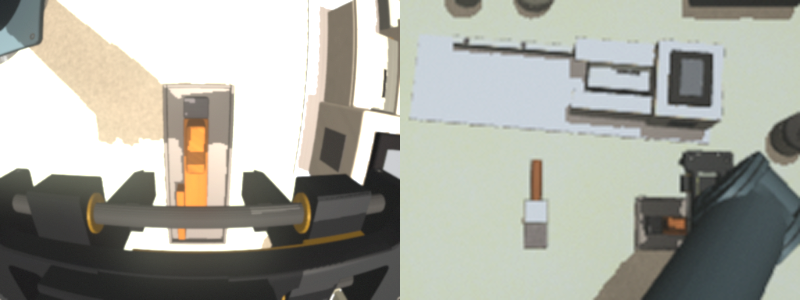

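The stick lies upright in the middle of its tray at about (197,160) in the left image. The box is in the bay at about (618,78) in the right image, and the gripper is clear, so I'll hand in.

```bash
python3 -c "
from plant import env
print(env.hand_in())"
```

```text
the job is handed in; nothing more can be done
None
```

I handed the job in at about 22 s: the coin box measured square on the rail and home against the end stop, and the stick is back upright in its tray and released; no verdict was returned.

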